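# Shut the chip box and throw its toggle clamp

## Task

Slide the wooden chip box's door fully shut, then push the lever of its toggle clamp over with a fingertip so that its foot comes down on the shut door, and keep pushing until the lever is fully home and its cam is wedged tight. Never push anything with more than 18 newtons, and do not knock the other things about.

Things in the scene. Friction and masses are not known exactly. Their poses are not given: they have to be found in the camera images.
- box: Fixed wooden box, 170 (its x) x 360 (its y) x 80 mm high. Origin: centre of its underside, z up. Along its y: -180 to -90 mm a closed deck (top 80 mm up) with a steel toggle clamp; -90 to +45 three open compartments; +45 to +180 a fixed cover (79 up). Rails 92 mm high run along both x sides from y -90 to +180; a 92 mm high rim closes the +y end.
- deck_mid (a point): Middle of the deck's clamp zone, at box x 0, y -135 mm, on the deck, 80 mm above the table. THE CLAMP IS NOT MEASURED: its pivot lies at box x = 0 and at box y anywhere from -150 to -120 mm, 18 mm above the deck, axis along box x; find the lever by touch or sight. Its base is 56 x 50 mm, with two cheeks up to 30 mm above the deck. A chip stack stands on its +x side.
- door (a joint): Sliding door, plywood panel 146 x 135 x 8 mm on top of the box between the rails, its top 88.5 mm above the table. Value in m: 0 = fully shut against a hard stop, covering the compartments; grows as the door moves to the box's +y, at most 0.11. Starts 0.05 to 0.10. It runs with about 3 N of friction and stays where it is left.
- door_bar (a point): Middle of the dark wooden push bar on top of the door: bar 100 mm long (box x), 14 mm thick (box y), standing 26 mm above the door's top; this point lies at mid-thickness, 13 mm above the door's top (101.5 mm above the table). When the door is shut it lies at box y = +25 mm. Push it towards the box's -y to shut the door.
- lever (a joint): Clamp lever: flat bar 26 wide (x), 8 thick, reaching 62 mm from the pivot. Angle relative to the cam, rad: 0 = open, leaning 0.4 to the box's -y (top end 24 mm to -y, 57 mm above the pivot); 0.4 upright, dead centre; 0.75 = thrown, leaning 0.35 to +y. Some 3 to 8 N near the top takes it over; it then springs on to 0.75, leaving the finger. A nose with a foot points to +y.
- cam (a joint): Cam on the same pivot that carries the lever, in rad: 0 = slack, 0.15 = wedged tight at a hard stop. It turns only when the thrown lever is pushed on further towards +y with about 0.35 N m (some 9 to 12 N at 35 to 40 mm above the pivot), carrying the lever with it to a lean of 0.5 rad, and stays where it is left by friction.
- chips: Stack of poker chips, 39 mm across, 27 mm high, standing on the box's deck beside the clamp. Origin: centre of its underside. Leave alone.
- mug1: Taller ceramic mug, rim radius 40, 92 mm high, at the box's +x side. Origin: centre of its underside. Leave alone.
- mug2: Wider, lower ceramic mug, rim radius 43, 85 mm high, at the box's -x side. Origin: centre of its underside. Leave alone.
- cards: Pack of cards lying flat, 92 x 66 x 22 mm. Origin: centre of its underside. Leave alone.
- dish: Heavy glass ashtray-style dice dish, 144 mm across, 34 mm high. Origin: centre of its underside. Leave alone.
- die1: White die, 18 mm, in the dish. Origin: centre of its underside. Leave alone.
- die2: White die, 18 mm, in the dish. Origin: centre of its underside. Leave alone.
- spinner_rim (a point): Point near the rim of the spinning tray of the black poker chip carousel (tray 210 mm across, 175 mm high overall, on a fixed base to the robot's left), 100 mm from its axis, 34 mm above the table. Leave alone.

How it is judged (in metres and radians):
On the way, in this order (a step that is already met when the one before it is completed fails the run):
1. the door is slid fully shut while the lever is still open (value of joint door below 0.003 m and value of joint lever below 0.25 rad), for 0.2 s.
2. the lever is thrown over its centre against the cam (value of joint lever above 0.67 rad and value of joint door below 0.004 m), for 0.05 s.
At the end, for the whole second after the job is handed in: The door is shut to within 4 mm, the clamp lever is thrown over (above 0.67 rad) and its cam is wedged beyond 0.12 rad of its 0.15 rad (all of step 2 and value of joint cam above 0.12 rad); the robot touches nothing.
It fails at once if a push of more than 18 N by the fingers (contact force between the fingers and anything else above 18 N).
It fails at once if the arm or the gripper's body, not the fingers, pushes on something (contact force between the arm and anything else above 3 N).
It fails at once if a bystander knocked about (moved by more than 20 mm) (distance of any of chips, mug1, mug2, cards, dish, die1, die2, spinner_rim from where it was at the start of the episode above 0.02 m).
It also fails if it takes over 46 s, if anything falls off the work surface, if the arm or the gripper's body presses on something with over 40 N, if the wrist force passes 120 N, or if a joint passes its speed limit or range.

## Robot

A 6-joint arm with a two-finger parallel gripper is mounted at the origin on the work surface. World frame = base frame: x ahead of the robot, y to its left, z up, the work surface at z = 0. Lengths are in m, angles in degrees, forces in N, time in s.
With the tool pointing down it reaches from about 0.375 to 0.9 m from the base axis. Payload 3.1 kg.
Tool frame: the origin (TCP) lies on the centre line of the jaws, within the pads' length; the fingertips stand 17 mm ahead of it and the grasp point (between the pads) lies 2 mm behind it; z points along the fingers, y is the line along which they close (so a half turn about z gives the same grasp; the last joint's range is limited). The gripper opens to 87 mm and grips with 3 to 60 N. Pads are 19 mm wide; open, the fingers measure 117 mm over their backs; the gripper's body (75 mm by 190 mm) begins 51 mm behind the grasp point.
Start: joints at [66.836, 30.224, 82.088, -0, 67.689, -10.227], TCP at [0.14, 0.609, 0.24] pointing down, gripper open.
Joint ranges: [-176.69, 176.69], [-43.24, 126.21], [12.49, 139.97], [-82, 262], [0, 151.66], [-163.58, 163.58]. Speed limits (degrees/s): [159.86, 159.86, 180, 180, 180, 180].

## Interface

Orientations are given as a 3x3 rotation matrix whose columns are the frame's x, y, z axes.
In Python, from rig import bot, imaging, finder gives the robot as it stands. The module is installed in compiled form; this text tells all that it offers.
- The arm moves only by the tool play_rows, never from a script. Its argument "motion" is a list that holds one entry, the list of rows, each a list of 6 numbers: the shift along the tool's x, y, z in a scale on which 1.0 is 800 mm, then the turn, a rotation vector about the tool's x, y, z in normalised numbers (1 is 180 degrees). In form: [[[dx, dy, dz, wx, wy, wz], ...]]. A call has 1 to 8 rows; each row is the pose to reach, as a shift and turn from the pose commanded when the call began, along the tool's axes at that moment; what a row does not reach only later rows make up. A row lasts 1/12 s, in which the tool goes at most 41.7 mm and 7.16 degrees, less where a joint would pass 70% of its speed; a pose out of reach is approached as far as the arm can. No shift or turn number may pass 1 either way. A call with a gripper value outside its range is refused whole. "fingers" is the finger opening in m, from 0 to 0.087, set as the call begins (left out, the last holds). The fingers move at their own pace and stop on an object; the grip force is fixed at half the most. Time passes only in rows, so rows that repeat a pose let the fingers close. It gives the time, the measured TCP pose, the force, the opening and the grip force at its end, in the units of the state.
- bot.read_state(): the state, without advancing time (a new reading comes with each control period).
- imaging.capture(name): name is "scene" or "top"; returns a dict with "frame" (480x640x3 uint8, red, green, blue), "camera_matrix" (3x3 intrinsics, pixels), "R" (3x3) and "t" (3): a world point X has camera coordinates R X + t. Camera axes: x right, y down, z forward; pixel columns grow to the right and rows downward; lengths in m; the calibration is good to about 2 mm. A picture is of the moment at which its call begins. There is no depth.
- bot.hand_in(): hands the job in; it is judged then, once.
Trained networks look in the newest picture that a camera, given by its name, has taken for a name from the list of things; names that differ only in an ending like _2 or _b are one class to them, and where a whole thing is asked for, a point or a joint stands for the part that bears it (a point fixed in the world has none). Each returns a list of dicts, best first, with "confidence" (0 to 1); they miss things now and then, are a little off and sometimes report something else, mostly with a low value. They report only what shows in the picture. A call takes as long as a camera call.
- finder.recognise(camera, name): "at" ([x, y, z] in m, in world coordinates, good to about 4 mm: the middle of the surface that is visible of it).
- finder.outline_of(camera, name): "pixels" (480x640 bool, what is visible of it).
The state is a dict: "time_s": time; "joint_positions": joint angles; "qvel": joint speeds; "tau": joint torques, N m; "position": TCP position; "tcp_rot": TCP orientation; "force": force on the tool from outside, world axes, zero at the start; "moment": the same for the moment, N m; "opening": opening from 0.0 (shut) to 1.0 (fully open); "grasp_force": force on a finger pad.
Only numpy, scipy, OpenCV 4.12 (cv2) and the standard library are available. Lean on these libraries where they do the work, as an engineer would, in place of code of your own. Each camera call takes 0.05 s, during which the arm holds its last target. There are 200 camera calls.

## Working session

There is one attempt and no reset: what is moved stays moved. The work goes in short steps, Python scripts to look and compute and a tool call to move; the robot and the scene stay as the last step left them, time stands still between calls to the robot, and variables do not carry over. Pictures are saved under pics/ and viewed, at most 10 in all, crops included, and the job is handed in when it is done.

Besides the shell and the picture viewer there is one more tool, called as name(argument=value, ...) on one line, values as JSON. play_rows: Moves the arm, as the interface text tells. Its arguments: {"type":"object","properties":{"motion":{"type":"array"},"fingers":{"type":"number"}},"required":["motion"]}

```bash
mkdir -p pics; python3 - <<'E'
from rig import bot, imaging, finder
import cv2, numpy as np
s=bot.read_state(); print(s['time_s'],s['position'],np.round(s['tcp_rot'],3).tolist(),s['force'],s['opening'])
for c in ['scene','top']:
    d=imaging.capture(c); cv2.imwrite(f'pics/{c}0.png',d['frame'][:,:,::-1])
    print(c,np.round(d['camera_matrix'],1).tolist(),np.round(d['R'],3).tolist(),np.round(d['t'],3).tolist())
    for n in ['box','door_bar','door','lever','cam','chips','mug1','mug2','deck_mid']:
        try:
            r=finder.recognise(c,n); print(n,[(np.round(q['at'],3).tolist(),round(q['confidence'],2)) for q in r[:2]])
        except Exception as e: print(n,e)
print(bot.read_state()['time_s'])
E
```

```text
0.0 [0.13961364 0.60849982 0.23857014] [[-0.975, 0.224, -0.001], [0.224, 0.975, -0.002], [0.0, -0.002, -1.0]] [ 0.64300278 -0.05969472  1.0629067 ] 1.0010674150020251
scene [[544.8, 0.0, 317.8], [0.0, 544.8, 243.8], [0.0, 0.0, 1.0]] [[0.592, 0.806, -0.004], [0.452, -0.336, -0.826], [-0.667, 0.488, -0.563]] [-0.348, -0.164, 1.931]
box [([0.622, -0.022, 0.082], 0.73), ([0.519, 0.435, 0.066], 0.7)]
door_bar [([0.605, 0.047, 0.089], 0.82)]
door [([0.603, 0.051, 0.087], 0.77)]
lever [([0.603, -0.177, 0.104], 0.74), ([0.552, -0.146, 0.139], 0.68)]
cam [([0.552, -0.151, 0.134], 0.61)]
chips [([0.603, -0.176, 0.106], 0.67)]
mug1 [([0.772, -0.006, 0.064], 0.77), ([0.436, 0.131, 0.068], 0.65)]
mug2 [([0.772, -0.006, 0.064], 0.77), ([0.436, 0.131, 0.068], 0.65)]
deck_mid [([0.622, -0.021, 0.081], 0.6)]
top [[465.6, 0.0, 323.5], [0.0, 465.6, 241.4], [0.0, 0.0, 1.0]] [[-0.026, -1.0, 0.002], [-0.981, 0.025, -0.192], [0.192, -0.007, -0.981]] [0.024, 0.6, 1.134]
box [([0.577, -0.001, 0.08], 0.89), ([0.599, -0.169, 0.107], 0.17)]
door_bar [([0.598, 0.052, 0.09], 0.58)]
door [([0.592, 0.05, 0.089], 0.96)]
lever [([0.542, -0.161, 0.144], 0.79)]
cam [([0.539, -0.15, 0.135], 0.65)]
chips [([0.599, -0.172, 0.111], 0.59)]
mug1 [([0.769, -0.001, 0.037], 0.76), ([0.444, 0.134, 0.005], 0.61)]
mug2 [([0.769, -0.001, 0.037], 0.76), ([0.444, 0.134, 0.005], 0.61)]
deck_mid [([0.579, 0.001, 0.079], 0.85)]
1.0
```

View both.

View pics/scene0.png

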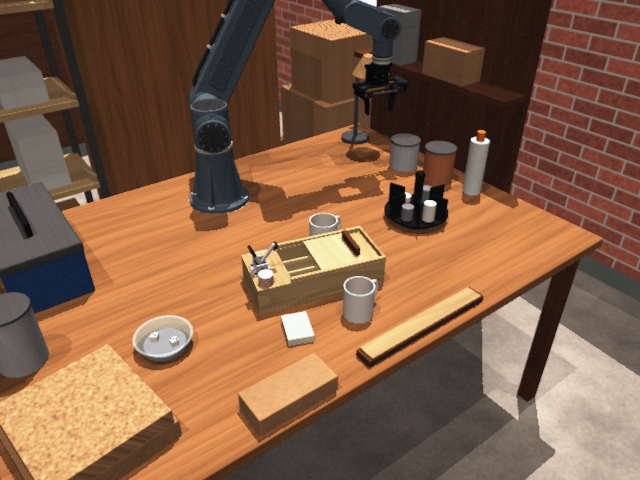

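View pics/top0.png

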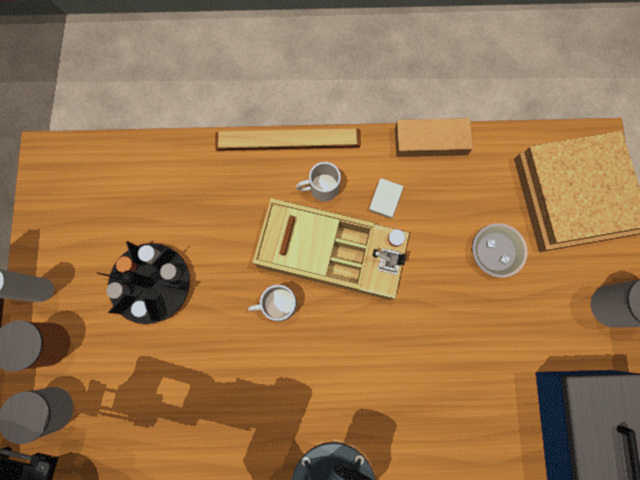

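```bash
cat > fit.py <<'E'
from rig import bot, imaging, finder
import cv2, numpy as np
from scipy.optimize import minimize
def proj(d,X):
    c=np.asarray(X)@d['R'].T+d['t']; p=c@d['camera_matrix'].T; return p[:,:2]/p[:,2:]
def box2w(v,X):
    X=np.asarray(X,float); c,s=np.cos(v[2]),np.sin(v[2])
    return np.c_[v[0]+c*X[:,0]-s*X[:,1], v[1]+s*X[:,0]+c*X[:,1], X[:,2]]
E
python3 - <<'E'
from fit import *
ims={c:imaging.capture(c) for c in ('top','scene')}
ms={}
for c in ims:
    r=finder.outline_of(c,'box'); print(c,[(round(q['confidence'],2),int(q['pixels'].sum())) for q in r[:3]]); ms[c]=r[0]['pixels'].astype(np.uint8)
A=[[x,y,z] for x in(-.085,.085) for y in(-.18,.18) for z in(0,.08)]
B=[[x,y,z] for x in(-.085,.085) for y in(-.09,.18) for z in(0,.092)]
def sil(d,v):
    m=np.zeros((480,640),np.uint8)
    for P in(A,B):
        h=cv2.convexHull(proj(d,box2w(v,P)).astype(np.float32))
        cv2.fillConvexPoly(m,np.round(h*16).astype(np.int32),1,shift=4)
    return cv2.GaussianBlur(m.astype(np.float32),(0,0),1)
def cost(p,cs):
    v=p*[1,1,5]; return sum(np.abs(sil(ims[c],v)-cv2.GaussianBlur(ms[c].astype(np.float32),(0,0),1)).sum() for c in cs)
for cs in(['top'],['scene'],['top','scene']):
    best=None
    for a in(0.15,-0.15,.25,-.25):
        x0=np.array([.59,-.01,a/5])
        r=minimize(cost,x0,args=(cs,),method='Nelder-Mead',options=dict(initial_simplex=x0+np.vstack([np.zeros(3),np.eye(3)*.015]),xatol=1e-4,fatol=.5))
        if best is None or r.fun<best.fun: best=r
    print(cs,best.x*[1,1,5],best.fun)
v=best.x*[1,1,5]; np.save('v.npy',v)
out=[]
for c,(x,y,w,h) in {'top':(245,190,180,120),'scene':(235,220,160,100)}.items():
    im=cv2.resize(ims[c]['frame'][y:y+h,x:x+w,::-1],None,fx=4,fy=4,interpolation=cv2.INTER_CUBIC)
    for z,ys,col in((.08,(-.18,-.09),(0,0,255)),(.092,(-.09,.18),(255,0,0))):
        P=[[-.085,ys[0],z],[.085,ys[0],z],[.085,ys[1],z],[-.085,ys[1],z]]
        q=(proj(ims[c],box2w(v,P))-[x,y]+.5)*4
        cv2.polylines(im,[np.round(q).astype(int)],True,col,1)
    cv2.imwrite(f'pics/{c}1.png',im)
E
```

```text
top [(0.79, 9395)]
scene [(0.56, 7514)]
['top'] [ 0.57984299 -0.01066685 -0.26845934] 1012.7216186523438
['scene'] [ 0.57706538 -0.01355725 -0.25863262] 1106.152099609375
['top', 'scene'] [ 0.5786223  -0.01087364 -0.26631715] 2201.200439453125
```

View pics/top1.png

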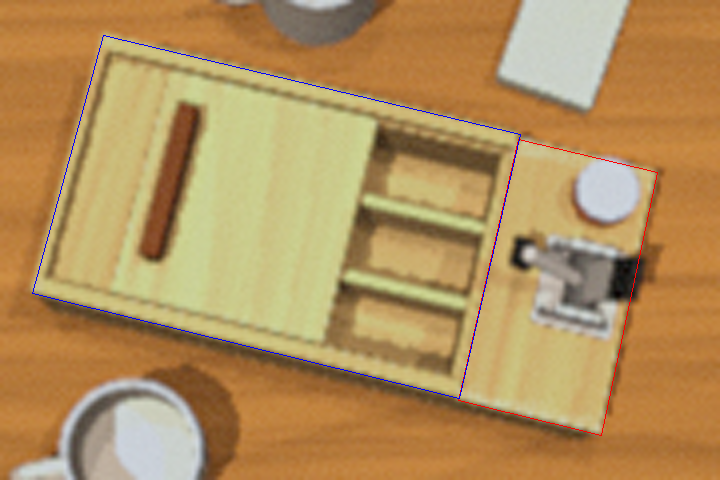

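View pics/scene1.png

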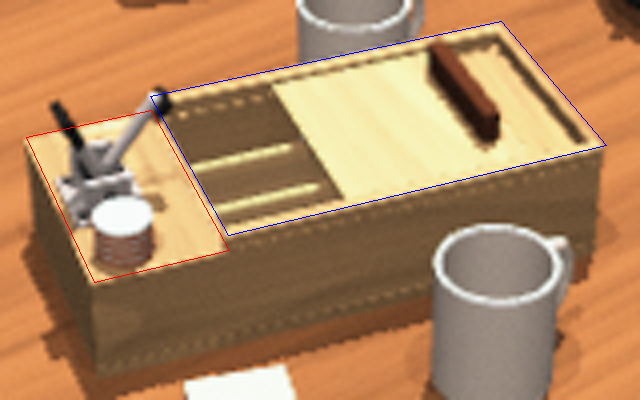

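The overlay fits to about 1 px: the bar is at crop (172,182), the lever grip at (625,278) leaning to −y, the clamp base centre about (578,285), and the foot at (522,252). Next I compute box coordinates.

```bash
cat >> fit.py <<'E'
def back(d,uv,z):
    r=d['R'].T@np.linalg.solve(d['camera_matrix'],[uv[0],uv[1],1.]); C=-d['R'].T@np.asarray(d['t']); return C+r*(z-C[2])/r[2]
def w2box(v,X):
    c,s=np.cos(v[2]),np.sin(v[2]); dx,dy=X[0]-v[0],X[1]-v[1]; return np.array([c*dx+s*dy,-s*dx+c*dy,X[2]])
E
python3 - <<'E'
from fit import *
v=np.load('v.npy')
d=imaging.capture('top'); e=imaging.capture('scene')
f=lambda p,z:np.round(w2box(v,back(d,np.array(p)/4-.5+[245,190],z))*1000,1)
g=lambda p,z:np.round(w2box(v,back(e,np.array(p)/4-.5+[235,220],z))*1000,1)
print('bar ends',f((190,103),.1145),f((150,258),.1145))
print('base',[f(p,.082) for p in((550,235),(622,250),(608,335),(535,320))])
print('lever tip',f((625,278),.155),'foot',f((522,252),.14),f((522,252),.15))
print('scene tip',g((57,105),.155),'foot',g((160,100),.14),g((160,100),.15))
print('bar scene',g((432,45),.1145),g((492,115),.1145), 'door edge', f((378,118),.0885),f((325,343),.0885))
for b in ([0,.13,.16],[0,-.2,.2]): print(b,box2w(v,[b]))
E
```

```text
bar ends [ 50.  112.9 114.5] [-49.5 112.2 114.5]
base [array([  28.9, -123. ,   82. ]), array([  30.3, -168.7,   82. ]), array([ -24.1, -171.4,   82. ]), array([ -25.7, -125.5,   82. ])]
lever tip [  -0.7 -164.9  155. ] foot [   2.9 -104.3  140. ] [   1.  -103.6  150. ]
scene tip [  -6.8 -173.4  155. ] foot [  -9.3 -103.9  140. ] [   4.9 -107.8  150. ]
bar scene [-41.3 105.5 114.5] [ 53.2 108.9 114.5] door edge [74.8 -1.2 88.5] [-71.4  -2.5  88.5]
[0, 0.13, 0.16] [[0.61283573 0.11454343 0.16      ]]
[0, -0.2, 0.2] [[ 0.52598626 -0.20382298  0.2       ]]
```

```bash
cat > go.py <<'E'
import sys
from fit import *
from scipy.spatial.transform import Rotation as Ro
v=np.load('v.npy'); s=bot.read_state(); R=np.array(s['tcp_rot']); p=s['position']
T=box2w(v,[[float(a)/1000 for a in sys.argv[1:4]]])[0]
c,q=np.cos(v[2]),np.sin(v[2]); Rd=np.array([[-c,-q,0],[-q,c,0],[0,0,-1.]])
print(s['time_s'],'now box mm',np.round(w2box(v,p)*1000,1),'force box',np.round(w2box([0,0,v[2]],s['force']),2),'open',s['opening'])
print('shift',np.round(R.T@(T-p),4),'turn',np.round(Ro.from_matrix(R.T@Rd).as_rotvec(degrees=True),2),'world',T)
E
python3 go.py 0 148 200
```

```text
1.3 now box mm [-586.4  482.7  239.5] force box [ 0.35  0.19 -0.01] open 0.9954378661484579
shift [-0.5724 -0.3581  0.0395] turn [-0.   -0.    2.32] world [0.61757298 0.13190887 0.2       ]
```

Careful with the scale: shifts go in shares of 800 mm and turns go in shares of 180 degrees. That gives: -0.573 m / 0.8 = -0.7163, -0.358 m / 0.8 = -0.4475, 2.3 degrees / 180 = 0.0128.

play_rows(motion=[[[-0.7163,-0.4475,0,0,0,0.0128],[-0.7163,-0.4475,0,0,0,0.0128],[-0.7163,-0.4475,0,0,0,0.0128],[-0.7163,-0.4475,0,0,0,0.0128],[-0.7163,-0.4475,0,0,0,0.0128],[-0.7163,-0.4475,0,0,0,0.0128],[-0.7163,-0.4475,0,0,0,0.0128],[-0.7163,-0.4475,0,0,0,0.0128]]], fingers=0)

```text
time_s: 1.97
position: [0.3771, 0.3722, 0.2398]
tcp_rot: [[-0.965, 0.263, 0.001], [0.263, 0.965, 0.0], [-0.0, 0.001, -1.0]]
force: [-0.0, 0.6, -0.3]
opening: 0.478
grasp_force: 0.0
```

```bash
python3 go.py 0 148 200
```

```text
1.9667 now box mm [-295.3  316.5  239.8] force box [-0.18  0.61 -0.31] open 0.47786546723301554
shift [-0.2952 -0.1687  0.0399] turn [0.03 0.02 0.03] world [0.61757298 0.13190887 0.2       ]
```

To row units: -0.295 m / 0.8 = -0.3688, 0.03 m / 0.8 = 0.0375.

play_rows(motion=[[[-0.3688,-0.21,0.0375,0,0,0],[-0.3688,-0.21,0.0375,0,0,0],[-0.3688,-0.21,0.0375,0,0,0],[-0.3688,-0.21,0.0375,0,0,0],[-0.3688,-0.21,0.0375,0,0,0],[-0.3688,-0.21,0.0375,0,0,0],[-0.3688,-0.21,0.0375,0,0,0],[-0.3688,-0.21,0.0375,0,0,0]]])

```text
time_s: 2.63
position: [0.6123, 0.1376, 0.2101]
tcp_rot: [[-0.965, 0.263, 0.0], [0.263, 0.965, 0.0], [-0.0, 0.0, -1.0]]
force: [0.4, 0.3, 0.5]
opening: 0.009
grasp_force: 0.0
```

play_rows(motion=[[[0,0,0,0,0,0],[0,0,0,0,0,0]]])

```text
time_s: 2.8
position: [0.6126, 0.1371, 0.2096]
tcp_rot: [[-0.964, 0.267, 0.0], [0.267, 0.964, 0.0], [-0.0, 0.0, -1.0]]
force: [0.1, 0.2, -0.5]
opening: 0.005
grasp_force: 0.0
```

```bash
python3 go.py 0 148 116; python3 - <<'E'
from fit import *
d=imaging.capture('top'); cv2.imwrite('pics/top2.png',cv2.resize(d['frame'][150:330,200:440,::-1],None,fx=3,fy=3))
E
```

```text
2.8 now box mm [ -6.1 151.7 209.6] force box [ 0.    0.24 -0.53] open 0.004833379835232264
shift [-0.0061 -0.0037  0.0936] turn [ 0.01  0.   -0.21] world [0.61757298 0.13190887 0.116     ]
```

View pics/top2.png

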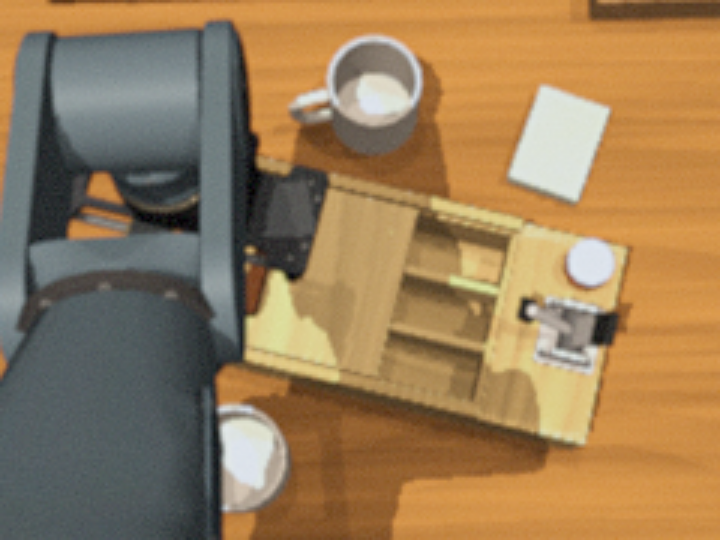

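The gripper sits over the door's +y end with its long axis along the box, well clear of the mugs and the lever. I go down behind the bar.

To row units: 0.094 m / 0.8 = 0.1175, 0.085 m / 0.8 = 0.1063.

play_rows(motion=[[[-0.0075,-0.0038,0.0438,0,0,0],[-0.0075,-0.0038,0.0813,0,0,0],[-0.0075,-0.0038,0.1063,0,0,0],[-0.0075,-0.0038,0.1175,0,0,0],[-0.0075,-0.0038,0.1175,0,0,0]]])

```text
time_s: 3.27
position: [0.6134, 0.1361, 0.1141]
tcp_rot: [[-0.965, 0.261, -0.006], [0.261, 0.965, -0.0], [0.005, -0.002, -1.0]]
force: [-0.8, 0.7, 0.0]
opening: 0.007
grasp_force: 0.0
```

To row units: -0.024 m / 0.8 = -0.03, -0.006 m / 0.8 = -0.0075.

play_rows(motion=[[[0,-0.0038,0,0,0,0],[0,-0.0075,0,0,0,0],[0,-0.0113,0,0,0,0],[0,-0.015,0,0,0,0],[0,-0.0188,0,0,0,0],[0,-0.0225,0,0,0,0],[0,-0.0263,0,0,0,0],[0,-0.03,0,0,0,0]]])

```text
time_s: 3.93
position: [0.61, 0.1119, 0.1166]
tcp_rot: [[-0.965, 0.264, 0.001], [0.264, 0.965, 0.002], [-0.001, 0.002, -1.0]]
force: [0.4, 3.3, 1.0]
opening: 0.005
grasp_force: 1.6
```

```bash
python3 go.py 0 50 116
```

```text
3.9333 now box mm [ -2.  126.7 116.6] force box [-0.46  3.32  1.04] open 0.004762902491494367
shift [-0.0021 -0.0767  0.0005] turn [ 0.1   0.04 -0.04] world [0.59178131 0.03736369 0.116     ]
```

To row units: -0.032 m / 0.8 = -0.04, -0.028 m / 0.8 = -0.035.

play_rows(motion=[[[0,-0.005,0,0,0,0],[0,-0.01,0,0,0,0],[0,-0.015,0,0,0,0],[0,-0.02,0,0,0,0],[0,-0.025,0,0,0,0],[0,-0.03,0,0,0,0],[0,-0.035,0,0,0,0],[0,-0.04,0,0,0,0]]])

```text
time_s: 4.6
position: [0.6015, 0.0804, 0.1163]
tcp_rot: [[-0.965, 0.263, 0.0], [0.263, 0.965, -0.0], [-0.0, 0.0, -1.0]]
force: [1.3, 3.4, 1.6]
opening: 0.005
grasp_force: 1.6
```

To row units: -0.028 m / 0.8 = -0.035, -0.027 m / 0.8 = -0.0338.

play_rows(motion=[[[0,-0.005,0,0,0,0],[0,-0.01,0,0,0,0],[0,-0.015,0,0,0,0],[0,-0.02,0,0,0,0],[0,-0.025,0,0,0,0],[0,-0.03,0,0,0,0],[0,-0.0338,0,0,0,0],[0,-0.035,0,0,0,0]]])

```text
time_s: 5.27
position: [0.5939, 0.0532, 0.1162]
tcp_rot: [[-0.965, 0.263, 0.0], [0.263, 0.965, -0.0], [-0.0, -0.0, -1.0]]
force: [1.9, 2.7, 0.8]
opening: 0.003
grasp_force: 1.5
```

```bash
python3 go.py 0 50 116; python3 - <<'E'
from fit import *
v=np.load('v.npy')
d=imaging.capture('scene'); cv2.imwrite('pics/scene2.png',cv2.resize(d['frame'][190:320,230:410,::-1],None,fx=4,fy=4))
E
```

```text
5.2667 now box mm [ -2.1  65.8 116.2] force box [1.1  3.13 0.79] open 0.003121204701575624
shift [-0.0021 -0.0158  0.0002] turn [-0.01  0.01  0.  ] world [0.59178131 0.03736369 0.116     ]
```

View pics/scene2.png

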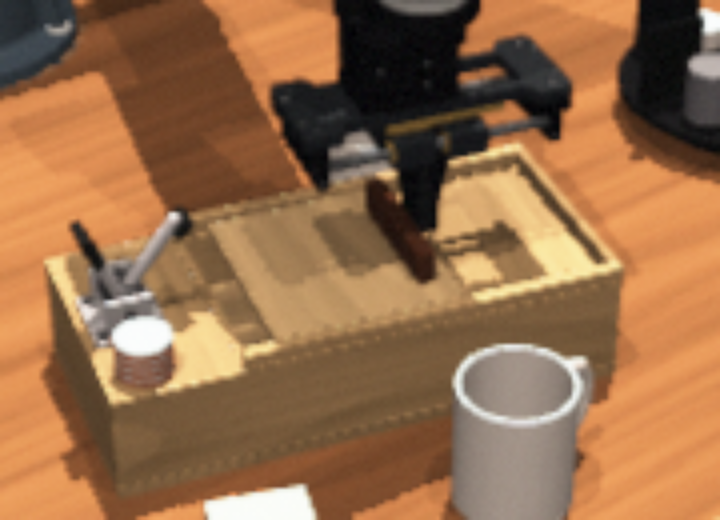

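The finger is against the bar and the door is sliding, with some 20 mm to go. I slow down for the stop.

To row units: -0.014 m / 0.8 = -0.0175, -0.01 m / 0.8 = -0.0125.

play_rows(motion=[[[0,-0.0025,0,0,0,0],[0,-0.005,0,0,0,0],[0,-0.0075,0,0,0,0],[0,-0.01,0,0,0,0],[0,-0.0125,0,0,0,0],[0,-0.015,0,0,0,0],[0,-0.0163,0,0,0,0],[0,-0.0175,0,0,0,0]]])

```text
time_s: 5.98
position: [0.5903, 0.0401, 0.1161]
tcp_rot: [[-0.965, 0.263, -0.0], [0.263, 0.965, 0.0], [0.0, -0.0, -1.0]]
force: [2.6, 2.7, 1.0]
opening: 0.007
grasp_force: 1.5
```

To row units: -0.004 m / 0.8 = -0.005, -0.003 m / 0.8 = -0.0038.

play_rows(motion=[[[0,-0.0013,0,0,0,0],[0,-0.0025,0,0,0,0],[0,-0.0038,0,0,0,0],[0,-0.005,0,0,0,0]]])

```text
time_s: 6.32
position: [0.5892, 0.0364, 0.1161]
tcp_rot: [[-0.965, 0.263, -0.0], [0.263, 0.965, -0.0], [0.0, -0.0, -1.0]]
force: [1.7, 1.9, 0.3]
opening: 0.006
grasp_force: 1.5
```

```bash
python3 go.py 0 50 116
```

```text
6.3167 now box mm [ -2.2  48.4 116.1] force box [1.15 2.29 0.32] open 0.006447427032335522
shift [-0.0022  0.0016  0.0001] turn [-0.   -0.    0.03] world [0.59178131 0.03736369 0.116     ]
```

To row units: -0.003 m / 0.8 = -0.0038, -0.002 m / 0.8 = -0.0025.

play_rows(motion=[[[0,-0.0013,0,0,0,0],[0,-0.0025,0,0,0,0],[0,-0.0038,0,0,0,0],[0,-0.0038,0,0,0,0]]])

```text
time_s: 6.65
position: [0.5884, 0.0333, 0.1162]
tcp_rot: [[-0.965, 0.263, -0.0], [0.263, 0.965, -0.0], [0.0, -0.0, -1.0]]
force: [2.3, 1.7, -0.3]
opening: 0.005
grasp_force: 1.2
```

To row units: -0.002 m / 0.8 = -0.0025, -0.001 m / 0.8 = -0.0013.

play_rows(motion=[[[0,-0.0013,0,0,0,0],[0,-0.0025,0,0,0,0],[0,-0.0025,0,0,0,0]]])

```text
time_s: 6.9
position: [0.5879, 0.0314, 0.1162]
tcp_rot: [[-0.965, 0.263, -0.0], [0.263, 0.965, -0.0], [0.0, -0.0, -1.0]]
force: [2.0, 2.9, -0.7]
opening: 0.001
grasp_force: 1.2
```

```bash
python3 go.py 0 50 116;  python3 - <<'E'
from fit import *
d=imaging.capture('scene'); cv2.imwrite('pics/scene3.png',cv2.resize(d['frame'][190:320,230:410,::-1],None,fx=4,fy=4))
E
```

```text
6.9 now box mm [ -2.2  43.2 116.2] force box [ 1.12  3.33 -0.73] open 0.0008323358059305756
shift [-0.0022  0.0068  0.0002] turn [-0.01 -0.01  0.02] world [0.59178131 0.03736369 0.116     ]
```

View pics/scene3.png

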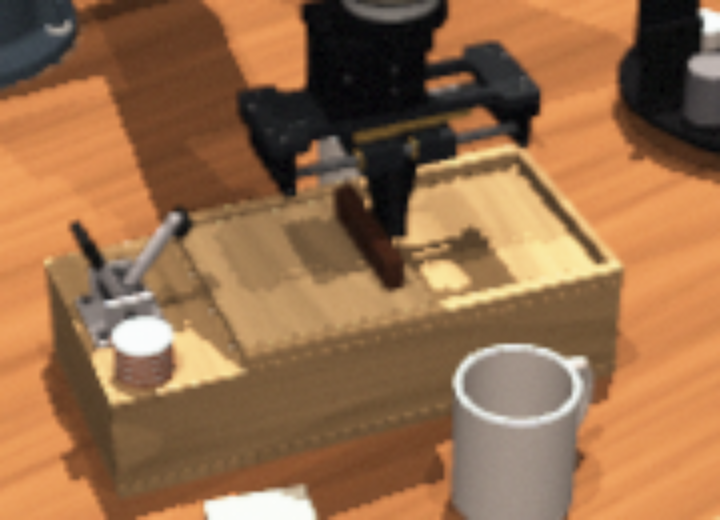

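The door's edge is nearly at the end of the compartments and the door is still moving. I continue in 1 mm steps.

To row units: -0.002 m / 0.8 = -0.0025, -0.0016 m / 0.8 = -0.002.

play_rows(motion=[[[0,-0.001,0,0,0,0],[0,-0.002,0,0,0,0],[0,-0.0025,0,0,0,0]]])

```text
time_s: 7.2
position: [0.5873, 0.0296, 0.1162]
tcp_rot: [[-0.965, 0.263, -0.0], [0.263, 0.965, 0.0], [0.0, 0.0, -1.0]]
force: [2.0, 2.7, -0.6]
opening: 0.003
grasp_force: 1.5
```

To row units: -0.0014 m / 0.8 = -0.0018, -0.0007 m / 0.8 = -0.0009.

play_rows(motion=[[[0,-0.0009,0,0,0,0],[0,-0.0018,0,0,0,0],[0,-0.0018,0,0,0,0]]])

```text
time_s: 7.45
position: [0.5871, 0.0289, 0.1162]
tcp_rot: [[-0.965, 0.263, 0.0], [0.263, 0.965, 0.001], [0.0, 0.001, -1.0]]
force: [3.0, 4.5, -1.3]
opening: 0.005
grasp_force: 2.6
```

To row units: -0.0006 m / 0.8 = -0.0008.

play_rows(motion=[[[0,-0.0008,0,0,0,0],[0,-0.0008,0,0,0,0]]])

```text
time_s: 7.62
position: [0.5871, 0.0289, 0.1162]
tcp_rot: [[-0.965, 0.264, 0.001], [0.264, 0.965, 0.002], [-0.0, 0.002, -1.0]]
force: [2.4, 5.4, -1.6]
opening: 0.004
grasp_force: 3.5
```

The force rises with no further motion, so the door is at its hard stop. Back off, lift, and go behind the lever.

To row units: -0.11 m / 0.8 = -0.1375, -0.08 m / 0.8 = -0.1.

play_rows(motion=[[[0,0,0,0,0,0],[0,0.005,0,0,0,0],[0,0.015,0,0,0,0],[0,0.015,-0.05,0,0,0],[0,0.015,-0.1,0,0,0],[0,0.015,-0.1375,0,0,0],[0,0.015,-0.1375,0,0,0]]])

```text
time_s: 8.2
position: [0.5936, 0.0389, 0.2328]
tcp_rot: [[-0.965, 0.262, 0.012], [0.262, 0.965, -0.003], [-0.012, 0.0, -1.0]]
force: [0.9, -0.0, 1.5]
opening: 0.009
grasp_force: 0.0
```

```bash
python3 go.py 0 -210 225; python3 - <<'E'
from fit import *
v=np.load('v.npy')
d=imaging.capture('scene')
for n in ('door','lever','cam'):
    print(n,[(np.round(w2box(v,q['at'])*1000).tolist(),round(q['confidence'],2)) for q in finder.recognise('scene',n)[:2]])
E
```

```text
8.2 now box mm [  1.3  52.  232.8] force box [0.91 0.2  1.53] open 0.008747290422564521
shift [ 0.0017 -0.262   0.0077] turn [0.03 0.68 0.06] world [ 0.52335446 -0.21347045  0.225     ]
door [([4.0, -23.0, 89.0], 0.91)]
lever [([8.0, -137.0, 143.0], 0.66)]
cam [([184.0, 55.0, 62.0], 0.6), ([10.0, -143.0, 134.0], 0.55)]
```

To row units: -0.262 m / 0.8 = -0.3275.

play_rows(motion=[[[0,-0.3275,0,0,0,0],[0,-0.3275,0,0,0,0],[0,-0.3275,0,0,0,0],[0,-0.3275,0,0,0,0],[0,-0.3275,0,0,0,0],[0,-0.3275,0,0,0,0],[0,-0.3275,0,0,0,0],[0,-0.3275,0,0,0,0]]])

```text
time_s: 9.07
position: [0.5195, -0.2165, 0.2244]
tcp_rot: [[-0.963, 0.268, -0.003], [0.268, 0.963, 0.001], [0.003, 0.0, -1.0]]
force: [-0.7, 0.2, -0.6]
opening: 0.003
grasp_force: 0.0
```

```bash
python3 go.py 0 -210 155; python3 - <<'E'
from fit import *
d=imaging.capture('scene'); cv2.imwrite('pics/scene4.png',cv2.resize(d['frame'][170:310,210:370,::-1],None,fx=4,fy=4))
E
```

```text
9.0667 now box mm [  -3.  -214.   224.4] force box [-0.68 -0.01 -0.58] open 0.0028909014720114572
shift [-0.0032  0.004   0.0693] turn [ 0.01 -0.2  -0.28] world [ 0.52335446 -0.21347045  0.155     ]
```

View pics/scene4.png

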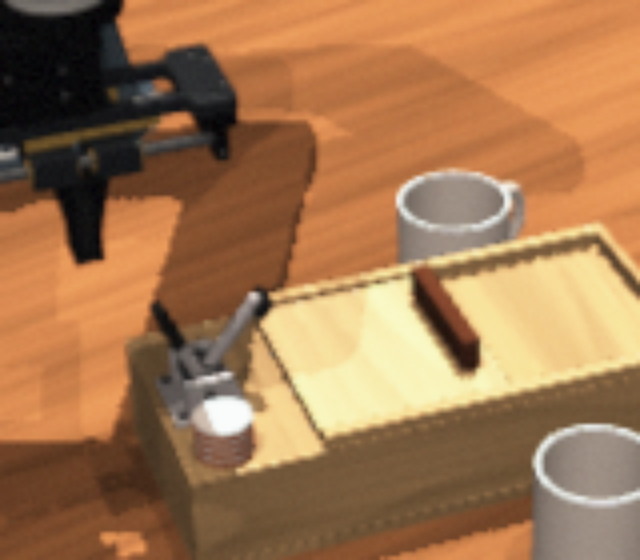

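The door is shut and the fingertip stands on the −y side of the lever. Go down and approach slowly.

To row units: 0.069 m / 0.8 = 0.0863, 0.004 m / 0.8 = 0.005.

play_rows(motion=[[[-0.0038,0.0025,0.0438,0,0,0],[-0.0038,0.005,0.075,0,0,0],[-0.0038,0.005,0.0863,0,0,0],[-0.0038,0.01,0.0863,0,0,0],[-0.0038,0.0138,0.0863,0,0,0],[-0.0038,0.0175,0.0863,0,0,0],[-0.0038,0.02,0.0863,0,0,0]]])

```text
time_s: 9.7
position: [0.5294, -0.1983, 0.1587]
tcp_rot: [[-0.965, 0.262, 0.002], [0.262, 0.965, -0.001], [-0.003, -0.001, -1.0]]
force: [1.2, -0.7, -0.0]
opening: 0.008
grasp_force: 0.0
```

To row units: 0.008 m / 0.8 = 0.01, 0.002 m / 0.8 = 0.0025.

play_rows(motion=[[[0,0.0025,0,0,0,0],[0,0.005,0,0,0,0],[0,0.0075,0,0,0,0],[0,0.01,0,0,0,0]]])

```text
time_s: 10.03
position: [0.5306, -0.191, 0.1577]
tcp_rot: [[-0.965, 0.263, 0.001], [0.263, 0.965, -0.0], [-0.001, -0.0, -1.0]]
force: [-0.2, -0.1, 0.2]
opening: 0.007
grasp_force: 0.0
```

```bash
python3 go.py 0 -170 155
```

```text
10.0333 now box mm [   1.1 -186.5  157.7] force box [-0.13 -0.11  0.21] open 0.006508761993093766
shift [0.0011 0.0165 0.0026] turn [-0.01  0.04  0.01] world [ 0.53388167 -0.17488058  0.155     ]
```

To row units: 0.006 m / 0.8 = 0.0075, 0.001 m / 0.8 = 0.0013.

play_rows(motion=[[[0,0.0019,0.0013,0,0,0],[0,0.0038,0.0025,0,0,0],[0,0.0056,0.0025,0,0,0],[0,0.0075,0.0025,0,0,0]]])

```text
time_s: 10.37
position: [0.5324, -0.1868, 0.1558]
tcp_rot: [[-0.965, 0.263, 0.001], [0.263, 0.965, -0.003], [-0.002, -0.002, -1.0]]
force: [-0.5, -4.3, 3.7]
opening: 0.007
grasp_force: 2.1
```

To row units: 0.006 m / 0.8 = 0.0075, 0.003 m / 0.8 = 0.0038.

play_rows(motion=[[[0,0.0019,0,0,0,0],[0,0.0038,0,0,0,0],[0,0.0056,0,0,0,0],[0,0.0075,0,0,0,0]]])

```text
time_s: 10.7
position: [0.5336, -0.1792, 0.1551]
tcp_rot: [[-0.965, 0.263, 0.0], [0.263, 0.965, 0.0], [-0.0, 0.0, -1.0]]
force: [0.6, -2.9, 1.9]
opening: 0.006
grasp_force: 1.6
```

To row units: 0.008 m / 0.8 = 0.01, 0.006 m / 0.8 = 0.0075.

play_rows(motion=[[[0,0.0025,0,0,0,0],[0,0.005,0,0,0,0],[0,0.0075,0,0,0,0],[0,0.01,0,0,0,0]]])

```text
time_s: 11.03
position: [0.5354, -0.1709, 0.1549]
tcp_rot: [[-0.965, 0.263, -0.001], [0.263, 0.965, 0.001], [0.001, 0.001, -1.0]]
force: [-0.6, -0.7, 1.0]
opening: 0.006
grasp_force: 0.5
```

To row units: 0.006 m / 0.8 = 0.0075, 0.0045 m / 0.8 = 0.0056.

play_rows(motion=[[[0,0.0019,0,0,0,0],[0,0.0038,0,0,0,0],[0,0.0056,0,0,0,0],[0,0.0075,0,0,0,0]]])

```text
time_s: 11.37
position: [0.537, -0.1654, 0.1549]
tcp_rot: [[-0.965, 0.263, -0.001], [0.263, 0.965, 0.001], [0.001, 0.001, -1.0]]
force: [-1.2, 0.1, 0.3]
opening: 0.005
grasp_force: 0.0
```

play_rows(motion=[[[0,0.0019,0,0,0,0],[0,0.0038,0,0,0,0],[0,0.0056,0,0,0,0],[0,0.0075,0,0,0,0]]])

```text
time_s: 11.7
position: [0.5388, -0.16, 0.1552]
tcp_rot: [[-0.965, 0.263, -0.0], [0.263, 0.965, 0.0], [0.0, 0.0, -1.0]]
force: [-0.7, -0.1, -0.6]
opening: 0.004
grasp_force: 0.0
```

```bash
python3 go.py 0 -170 155; python3 - <<'E'
from fit import *
d=imaging.capture('scene'); cv2.imwrite('pics/scene5.png',cv2.resize(d['frame'][170:310,210:370,::-1],None,fx=4,fy=4))
E
```

```text
11.7 now box mm [   0.9 -154.4  155.2] force box [-0.66 -0.33 -0.62] open 0.00392544253354092
shift [ 0.0009 -0.0156  0.0002] turn [ 0.01 -0.01  0.02] world [ 0.53388167 -0.17488058  0.155     ]
```

View pics/scene5.png

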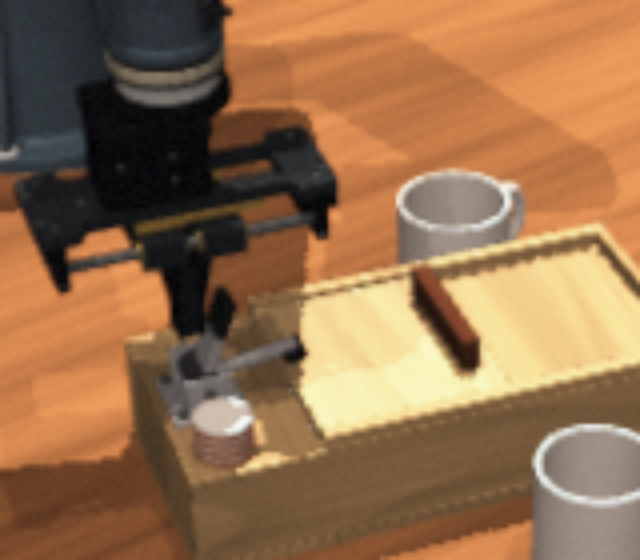

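The lever has sprung over and the foot is on the door. I push on towards +y to wedge the cam.

To row units: 0.006 m / 0.8 = 0.0075, 0.0045 m / 0.8 = 0.0056.

play_rows(motion=[[[0,0.0019,0,0,0,0],[0,0.0038,0,0,0,0],[0,0.0056,0,0,0,0],[0,0.0075,0,0,0,0]]])

```text
time_s: 12.08
position: [0.5404, -0.1543, 0.1552]
tcp_rot: [[-0.965, 0.263, -0.0], [0.263, 0.965, -0.0], [0.0, -0.0, -1.0]]
force: [-0.1, 0.4, 0.9]
opening: 0.005
grasp_force: 0.0
```

To row units: 0.003 m / 0.8 = 0.0038, 0.002 m / 0.8 = 0.0025.

play_rows(motion=[[[0,0.0013,0,0,0,0],[0,0.0025,0,0,0,0],[0,0.0038,0,0,0,0]]])

```text
time_s: 12.33
position: [0.541, -0.1524, 0.1552]
tcp_rot: [[-0.965, 0.262, -0.001], [0.262, 0.965, -0.002], [-0.0, -0.002, -1.0]]
force: [-2.2, -4.4, -1.5]
opening: 0.005
grasp_force: 2.4
```

To row units: 0.001 m / 0.8 = 0.0013, 0.0005 m / 0.8 = 0.0006.

play_rows(motion=[[[0,0.0006,0,0,0,0],[0,0.0013,0,0,0,0],[0,0.0013,0,0,0,0]]])

```text
time_s: 12.58
position: [0.5411, -0.1523, 0.1552]
tcp_rot: [[-0.965, 0.262, -0.001], [0.262, 0.965, -0.003], [0.0, -0.003, -1.0]]
force: [-1.0, -6.3, -1.3]
opening: 0.005
grasp_force: 2.8
```

To row units: 0.001 m / 0.8 = 0.0013, 0.0005 m / 0.8 = 0.0006.

play_rows(motion=[[[0,0.0006,0,0,0,0],[0,0.0013,0,0,0,0],[0,0.0013,0,0,0,0]]])

```text
time_s: 12.83
position: [0.5412, -0.152, 0.1552]
tcp_rot: [[-0.965, 0.262, -0.001], [0.262, 0.965, -0.004], [0.0, -0.004, -1.0]]
force: [-2.7, -7.6, -0.4]
opening: 0.001
grasp_force: 3.6
```

To row units: 0.001 m / 0.8 = 0.0013, 0.0005 m / 0.8 = 0.0006.

play_rows(motion=[[[0,0.0006,0,0,0,0],[0,0.0013,0,0,0,0],[0,0.0013,0,0,0,0]]])

```text
time_s: 13.08
position: [0.5414, -0.1512, 0.155]
tcp_rot: [[-0.965, 0.262, -0.001], [0.262, 0.965, -0.005], [0.0, -0.005, -1.0]]
force: [-3.2, -6.9, -2.6]
opening: 0.005
grasp_force: 3.7
```

To row units: 0.001 m / 0.8 = 0.0013, 0.0005 m / 0.8 = 0.0006.

play_rows(motion=[[[0,0.0006,0,0,0,0],[0,0.0013,0,0,0,0],[0,0.0013,0,0,0,0]]])

```text
time_s: 13.33
position: [0.5416, -0.1503, 0.155]
tcp_rot: [[-0.965, 0.262, -0.001], [0.262, 0.965, -0.005], [0.0, -0.005, -1.0]]
force: [-2.8, -7.9, -2.2]
opening: 0.004
grasp_force: 3.6
```

To row units: 0.002 m / 0.8 = 0.0025, 0.001 m / 0.8 = 0.0013.

play_rows(motion=[[[0,0.0006,0,0,0,0],[0,0.0013,0,0,0,0],[0,0.0019,0,0,0,0],[0,0.0025,0,0,0,0],[0,0.0025,0,0,0,0]]])

```text
time_s: 13.75
position: [0.5423, -0.1484, 0.1551]
tcp_rot: [[-0.965, 0.262, -0.001], [0.262, 0.965, -0.005], [-0.0, -0.005, -1.0]]
force: [-2.3, -6.9, -1.5]
opening: 0.007
grasp_force: 3.6
```

play_rows(motion=[[[0,0.0006,0,0,0,0],[0,0.0013,0,0,0,0],[0,0.0019,0,0,0,0],[0,0.0019,0,0,0,0]]])

```text
time_s: 14.08
position: [0.5427, -0.147, 0.1552]
tcp_rot: [[-0.965, 0.262, -0.001], [0.262, 0.965, -0.005], [-0.0, -0.005, -1.0]]
force: [-3.6, -9.4, -2.0]
opening: 0.003
grasp_force: 3.5
```

play_rows(motion=[[[0,0.0006,0,0,0,0],[0,0.0013,0,0,0,0],[0,0.0013,0,0,0,0]]])

```text
time_s: 14.33
position: [0.5431, -0.146, 0.1552]
tcp_rot: [[-0.965, 0.262, -0.001], [0.262, 0.965, -0.005], [-0.0, -0.005, -1.0]]
force: [-2.6, -8.1, -1.4]
opening: 0.002
grasp_force: 3.5
```

To row units: 0.001 m / 0.8 = 0.0013, 0.0005 m / 0.8 = 0.0006.

play_rows(motion=[[[0,0.0006,0,0,0,0],[0,0.0013,0,0,0,0],[0,0.0013,0,0,0,0]]])

```text
time_s: 14.58
position: [0.5433, -0.1452, 0.1553]
tcp_rot: [[-0.965, 0.261, -0.001], [0.261, 0.965, -0.005], [-0.001, -0.005, -1.0]]
force: [-2.1, -8.7, -1.7]
opening: 0.008
grasp_force: 3.7
```

To row units: 0.001 m / 0.8 = 0.0013, 0.0005 m / 0.8 = 0.0006.

play_rows(motion=[[[0,0.0006,0,0,0,0],[0,0.0013,0,0,0,0],[0,0.0013,0,0,0,0]]])

```text
time_s: 14.83
position: [0.5434, -0.145, 0.1552]
tcp_rot: [[-0.965, 0.261, -0.001], [0.261, 0.965, -0.007], [-0.001, -0.007, -1.0]]
force: [-2.9, -10.5, -1.5]
opening: 0.003
grasp_force: 4.6
```

To row units: 0.0008 m / 0.8 = 0.001, 0.0005 m / 0.8 = 0.0006.

play_rows(motion=[[[0,0.0006,0,0,0,0],[0,0.001,0,0,0,0],[0,0.001,0,0,0,0]]])

```text
time_s: 15.08
position: [0.5435, -0.1449, 0.1553]
tcp_rot: [[-0.965, 0.261, -0.002], [0.261, 0.965, -0.008], [-0.001, -0.008, -1.0]]
force: [-4.6, -12.3, -2.0]
opening: 0.009
grasp_force: 5.4
```

The motion has stopped with the force rising to 13 N, so the cam is at its stop. Retreat.

To row units: -0.1 m / 0.8 = -0.125, -0.07 m / 0.8 = -0.0875.

play_rows(motion=[[[0,-0.005,0,0,0,0],[0,-0.015,0,0,0,0],[0,-0.0313,0,0,0,0],[0,-0.05,0,0,0,0],[0,-0.05,-0.0375,0,0,0],[0,-0.05,-0.0875,0,0,0],[0,-0.075,-0.125,0,0,0],[0,-0.125,-0.125,0,0,0]]])

```text
time_s: 15.75
position: [0.5215, -0.2368, 0.262]
tcp_rot: [[-0.966, 0.258, 0.011], [0.258, 0.966, -0.005], [-0.012, -0.002, -1.0]]
force: [1.3, -1.5, -0.7]
opening: 0.009
grasp_force: 0.0
```

play_rows(motion=[[[0,0,0,0,0,0],[0,0,0,0,0,0],[0,0,0,0,0,0]]])

```text
time_s: 16.0
position: [0.5171, -0.2369, 0.2546]
tcp_rot: [[-0.964, 0.264, -0.001], [0.264, 0.964, 0.002], [0.002, 0.002, -1.0]]
force: [-0.5, 0.1, -0.8]
opening: 0.006
grasp_force: 0.0
```

```bash
python3 - <<'E'
from fit import *
d=imaging.capture('scene'); cv2.imwrite('pics/scene6.png',cv2.resize(d['frame'][200:310,220:370,::-1],None,fx=5,fy=5))
E
```

```text
(no output)
```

View pics/scene6.png

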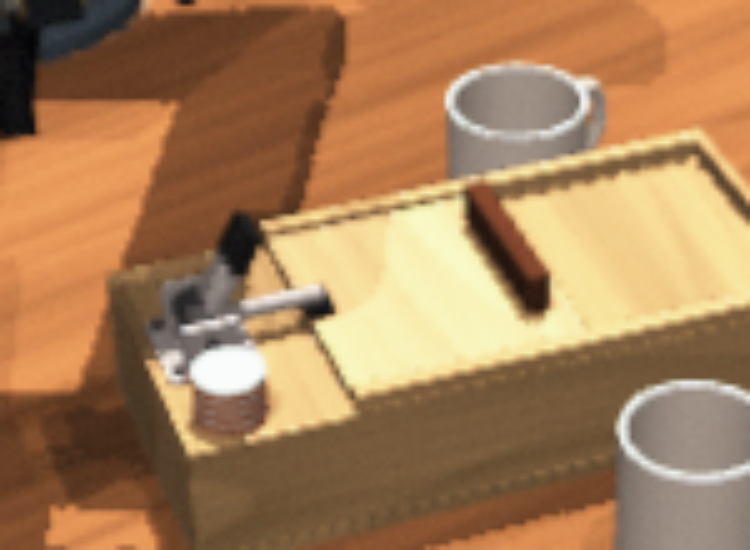

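The door is shut at the end of the compartments. The lever (grip at 240,240) leans to +y with its foot (318,300) down on the door, and the gripper is clear.

```bash
python3 -c "
from rig import bot
print(bot.hand_in())"
```

```text
the job is handed in; nothing more can be done
None
```

I shut the door to its stop, threw the clamp lever over onto it and pushed the cam until it stopped moving, then handed the job in; the hand-in call gave no verdict. The highest push I read was about 13 N, and it was handed in at about 16 s, with the arm clear of everything.

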